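Close the hall lantern's battery tube with its bayonet cap

TASK

Close the battery tube of the lantern on the hall table with the loose cap: put the cap in the mouth, find the two slots by feel, push it down against the spring, twist it clockwise to its stop and let it rise into its notches, so that it stays locked when you let go. Be gentle: stop turning as soon as you feel the stop, never load the cap against the lantern with more than 50 N in all (push and twist together), and leave the spray can, sunglasses and tape measure where they are.

Things in the scene. Friction and masses are not known exactly. Their poses are not given: they have to be found in the camera images.
- lantern: Grey hand lantern stood on its lens in a square wooden stand (150 x 150 x 12 mm); it does not move. Origin: on the table on the tube's axis, z up. Black head, radius 60 mm, to z = 42 mm; grey tube, outer radius 38 mm, to z = 120 mm, its round mouth open upward. A black handle on its +y side reaches 78 mm from the axis, up to z = 112 mm.
- mouth (a point): Centre of the mouth, level with the flat top of its aluminium collar, 120 mm above the table; axes as the lantern's. Collar: bore radius 22.5 mm, outer 34 mm, with two opposite entry slots 10.5 mm wide cut down through it. They lie along the lantern's +x and -x, give or take up to 0.35 rad (see or feel it). The collar does not turn; pressed down it gives 1 mm per 4 N.
- ledge (a point): Point on the axis 10 mm below the mouth, the underside of the collar's ledge. Clockwise (from above) of each slot comes the ledge, 10 mm thick, then the notch, where it is only 5 mm thick, then a solid stop. Mid-slot to mid-notch is a turn of 0.87 rad; the stop is met at about 0.92 rad. Counter-clockwise of the slot is solid metal.
- spring (a point): Point on the axis 7 mm below the mouth: the flat top of the battery cell (radius 17 mm) in the tube while the spring under it is free (this point does not move with it). The cell starts to yield at 1.8 N and takes 0.6 N more per mm: about 7 N with the cap locked, about 11 N with it pressed right in.
- cap: The cap, about 90 g, upright on the table. Origin: centre of its underside, z up. Grey plug of radius 21 mm with bevelled lower rim; black flange of radius 25.5 mm from z = 24 to 30 mm. Origin below the mouth: 5 mm with the lugs resting on the collar, 8 mm loose in the slots, 21 mm when the lugs clear the ledge, 24 mm when the flange meets the collar, 16 mm locked.
- cap_lugs (a point): Point on the cap's axis, 8 mm above its underside, at mid-height of its two opposite steel lugs along the cap's +x and -x: 8 mm wide, 6 mm high, reaching to radius 27 mm. Axes as the cap's. When the lugs meet a stop, each 0.1 N m of twist adds about 4 N of contact force to that of the push.
- cap_bar (a point): Centre of the cap's upright black grip bar, 43 mm above its underside. The bar is 46 mm long (along x, in line with the lugs), 12 mm thick (along y) and 26 mm high, standing on the flange. Axes as the cap's.
- can: Spray can, 56 mm across, 190 mm high; origin under its centre. A bystander.
- glasses: Sunglasses, about 130 mm wide (y) and 125 mm deep (x), 40 mm high, lenses at the origin's side. A bystander.
- tape: Tape measure, 66 x 34 x 60 mm; origin under its centre. A bystander.
There are look-alikes about, which are no part of the job. Several things look just like the cap: the one meant starts farthest from the robot's base.

How it is judged (in metres and radians):
On the way:
1. the cap is pressed into the mouth against the spring, its underside more than 19 mm below the mouth (z of cap in the frame of mouth below -0.019 m and horizontal distance between cap and mouth below 0.004 m), for 0.1 s.
At the end, for the whole second after the job is handed in: The cap sits locked in its notches, let go and at rest: its underside 13.5 to 18.5 mm below the mouth, centred within 4 mm, upright within 0.07 rad (z of cap in the frame of mouth between -0.0185 and -0.0135 m and horizontal distance between cap and mouth below 0.004 m and angle between cap's own z axis and vertical below 0.07 rad and linear speed of cap below 0.01 m/s); the robot touches nothing.
It fails at once if the cap is loaded against the lantern with more than 50 N, all its contacts added up (contact force between cap and lantern above 50 N).
It fails at once if the spray can is pushed more than 30 mm from its place (distance of can from where it was at the start of the episode above 0.03 m).
It fails at once if the pair of sunglasses is pushed more than 30 mm from its place (distance of glasses from where it was at the start of the episode above 0.03 m).
It fails at once if the tape measure is pushed more than 30 mm from its place (distance of tape from where it was at the start of the episode above 0.03 m).
It also fails if it takes over 67 s, if anything falls off the work surface, if the arm or the gripper's body presses on something with over 40 N, if the wrist force passes 120 N, or if a joint passes its speed limit or range.

ROBOT

A 6-joint arm with a two-finger parallel gripper is mounted at the origin on the work surface. World frame = base frame: x ahead of the robot, y to its left, z up, the work surface at z = 0. Lengths are in m, angles in degrees, forces in N, time in s.
With the tool pointing down it reaches from about 0.35 to 0.875 m from the base axis. Payload 15.5 kg.
Tool frame: the origin (TCP) lies on the mounting face of the last link; the fingertips stand 173 mm ahead of it and the grasp point (between the pads) lies 155 mm ahead of it; z points along the fingers, y is the line along which they close (so a half turn about z gives the same grasp; the last joint's range is limited). The gripper opens to 85 mm and grips with 20 to 120 N. Pads are 22 mm wide; open, the fingers measure 114 mm over their backs; the gripper's body (76 mm by 85 mm) begins 54 mm behind the grasp point. The pads swing forward as they close: fully open they stand 13 mm farther back than shut.
Start: joints at [65.804, 28.281, 77.091, -0, 74.628, -5.472], TCP at [0.201, 0.592, 0.405] pointing down, gripper open.
Joint ranges: [-166.48, 166.48], [-47.26, 123.95], [12.59, 153.08], [-70.14, 250.14], [6.76, 159.57], [-176.63, 176.63]. Speed limits (degrees/s): [108.29, 108.29, 147.25, 172.46, 172.46, 172.46].

INTERFACE

Orientations are given as a 3x3 rotation matrix whose columns are the frame's x, y, z axes.
In Python, from cell import arm gives the robot as it stands.
- The arm moves only by the shell command python3 -m crank 'ROWS' [OPENING] [FORCE]. ROWS is JSON, a list of rows, each a list of 6 numbers: the shift along the tool's x, y, z in mm, then the turn, a rotation vector about the tool's x, y, z in degrees. A call has 1 to 5 rows; each row is the pose to reach, as a shift and turn from the pose commanded when the call began, along the tool's axes at that moment; what a row does not reach only later rows make up. A row lasts 1/10 s, in which the tool goes at most 50 mm and 8.59 degrees, less where a joint would pass 70% of its speed; a pose out of reach is approached as far as the arm can. A call with a gripper value outside its range is refused whole. OPENING is the gripper's target within -1 to 1 (fully open at 1, half-way at 0, shut at -1), set as the call begins (- or left out, the last holds). The fingers move at their own pace and stop on an object; FORCE is the grip in N (left out, the last holds). Time passes only in rows, so rows that repeat a pose let the fingers close. It gives the time, the measured TCP pose, the force, the opening and the grip force at its end, in the units of the state.
- arm.observe(): the state, without advancing time (a new reading comes with each control period).
- arm.get_image(name): name is "scene" or "top" or "wrist"; returns a dict with "frame" (420x560x3 uint8, red, green, blue), "fx", "fy", "cx", "cy" (pixels), "R" (3x3) and "t" (3): a world point X has camera coordinates R X + t; the wrist camera has in their place "hand_eye" (4x4, takes a point from camera to tool coordinates, whose origin is the TCP and whose axes are the flange's). Camera axes: x right, y down, z forward; pixel columns grow to the right and rows downward; lengths in m; the calibration is good to about 2 mm. A picture is of the moment at which its call begins: read the wrist's pose just before it. There is no depth.
- arm.hand_in(): hands the job in; it is judged then, once.
The state is a dict: "time_s": time; "q": joint angles; "qd": joint speeds; "tau": joint torques, N m; "ee_pos": TCP position; "ee_rot": TCP orientation; "contact_force": force on the tool from outside, world axes, zero at the start; "wrist_torque": the same for the moment, N m; "gripper_width": finger opening in m; "finger_force": force on a finger pad.
Only numpy, scipy, OpenCV 4.12 (cv2) and the standard library are available. Lean on these libraries where they do the work, as an engineer would, in place of code of your own. Each camera call takes 0.05 s, during which the arm holds its last target. There are 200 camera calls.

## Working session

There is one attempt and no reset: what is moved stays moved. The work goes in short steps, Python scripts to look and compute and a shell command to move; the robot and the scene stay as the last step left them, time stands still between calls to the robot, and variables do not carry over. Pictures are saved under pics/ and viewed, at most 10 in all, crops included, and the job is handed in when it is done.

```bash
mkdir -p pics; python3 - <<'E'
from cell import arm
import cv2,json,numpy as np
s=arm.observe(); print(s['ee_pos'],s['ee_rot'],s['time_s'],s['gripper_width'])
ims=[]
for n in("scene","top"):
    d=arm.get_image(n); cv2.imwrite(f'pics/{n}0.png',d['frame'][:,:,::-1])
    np.savez(f'{n}.npz',**d)
    print(n,{k:np.round(v,4).tolist() for k,v in d.items() if k!='frame'})
E
```

```text
[0.20058224 0.59178032 0.40409397] [[-9.47069696e-01  3.21027604e-01 -5.18198994e-04]
 [ 3.21027997e-01  9.47069029e-01 -1.13100729e-03]
 [ 1.27685656e-04 -1.23749912e-03 -9.99999226e-01]] 0.0 0.08533865416152467
scene {'fx': 455.4511, 'fy': 455.4511, 'cx': 281.6491, 'cy': 214.3643, 'R': [[0.3783, 0.9254, 0.0222], [0.5354, -0.1992, -0.8208], [-0.7551, 0.3224, -0.5708]], 't': [-0.2213, -0.2239, 1.5731]}
top {'fx': 380.5936, 'fy': 380.5936, 'cx': 279.627, 'cy': 201.3973, 'R': [[-0.0075, -0.9999, -0.0102], [-0.9812, 0.0093, -0.1927], [0.1928, 0.0086, -0.9812]], 't': [0.0064, 0.561, 1.047]}
```

View pics/scene0.png

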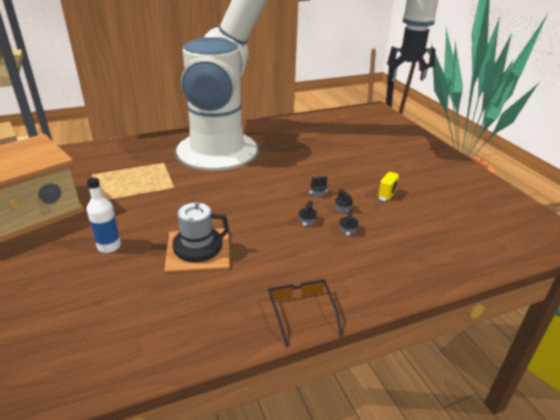

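View pics/top0.png

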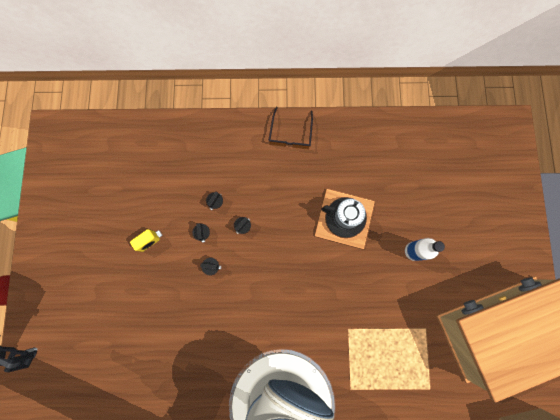

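The top view shows four caps at (214,200), (242,225), (202,232) and (210,267), and the lantern mouth near (351,212). I'll enlarge both areas.

```bash
cat > h.py <<'E'
import numpy as np
def ray(d,uv,z):
    """world point at height z seen at pixel uv"""
    R,t=d['R'],d['t']; r=R.T@np.array([(uv[0]-d['cx'])/d['fx'],(uv[1]-d['cy'])/d['fy'],1]); c=-R.T@t
    return c+r*(z-c[2])/r[2]
def proj(d,X):
    p=d['R']@np.asarray(X)+d['t']; return d['fx']*p[0]/p[2]+d['cx'],d['fy']*p[1]/p[2]+d['cy']
E
python3 - <<'E'
import numpy as np,cv2
from h import *
d=np.load('top.npz'); s=np.load('scene.npz')
for uv in [(214,200),(242,225),(202,232),(210,267)]:
    p=ray(d,uv,.04); print(uv,p.round(3),np.hypot(p[0],p[1]).round(3))
p=ray(d,(351,212),.12);print('mouth',p.round(3), 'in scene',proj(s,p))
f=d['frame'][:,:,::-1]
a=cv2.resize(f[180:240,185:245],(400,400),interpolation=cv2.INTER_CUBIC)
b=cv2.resize(f[185:245,320:380],(400,400),interpolation=cv2.INTER_CUBIC)
cv2.imwrite('pics/crop1.png',np.hstack([a,b]))
E
```

```text
(214, 200) [0.57  0.195 0.04 ] 0.602
(242, 225) [0.495 0.111 0.04 ] 0.508
(202, 232) [0.476 0.227 0.04 ] 0.527
(210, 267) [0.376 0.201 0.04 ] 0.426
mouth [ 0.517 -0.191  0.12 ] in scene (np.float64(195.09566232007705), np.float64(211.19111546467892))
```

View pics/crop1.png

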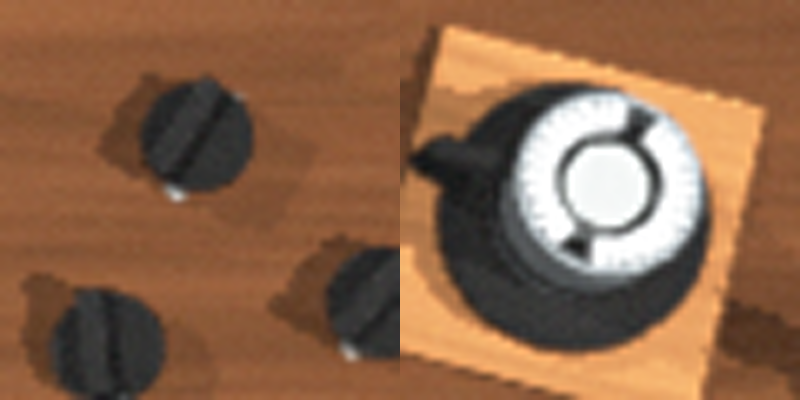

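```bash
python3 - <<'E'
import numpy as np
from h import *
d=np.load('top.npz')
A=lambda p,q:np.degrees(np.arctan2((p-q)[1],(p-q)[0])).round(1)
c=lambda x,y,o:(o[0]+x/6.667,o[1]+y/6.667)
o=(185,180);l=(320,185)
print('cap',ray(d,c(197,137,o),.03),'lugs',A(ray(d,c(240,97,o),.008),ray(d,c(175,193,o),.008)),'bar',A(ray(d,c(206,85,o),.056),ray(d,c(160,165,o),.056)))
print('lugmid',(ray(d,c(240,97,o),.008)+ray(d,c(175,193,o),.008))/2)
m=ray(d,c(210,185,l),.12)
print('mouth',m,'slots',A(ray(d,c(237,120,l),.12),ray(d,c(177,247,l),.12)),'mid',(ray(d,c(237,120,l),.12)+ray(d,c(177,247,l),.12))/2)
print('handle',A(ray(d,c(25,155,l),.11),m))
print('stand',A(ray(d,c(445,28,l)-np.array([400/6.667,0]),.012),ray(d,c(765,105,l)-np.array([400/6.667,0]),.012)))
E
```

```text
cap [0.57025163 0.19496068 0.03      ] lugs -32.8 bar -28.4
lugmid [0.5709949  0.19407865 0.008     ]
mouth [ 0.5151235  -0.19259461  0.12      ] slots -27.1 mid [ 0.51587281 -0.19147261  0.12      ]
handle 78.6
stand 75.5
```

```bash
python3 -m crank '[[-43,-23,0,0,0,0],[-86,-46,0,0,0,0],[-129,-70,0,0,0,0],[-173,-93,0,0,0,0],[-217,-117,0,0,0,0]]' 1 60
python3 -m crank '[[-43,-23,0,0,0,0],[-86,-46,0,0,0,0],[-129,-70,0,0,0,0],[-173,-93,0,0,0,0],[-217,-117,0,0,0,0]]'
python3 -m crank '[[-43,-23,20,0,0,6],[-43,-23,54,0,0,12],[-43,-23,54,0,0,12],[-43,-23,54,0,0,12]]'
python3 - <<'E'
from cell import arm
import cv2,numpy as np
s=arm.observe(); print(s['ee_pos'],s['ee_rot'],s['q'],s['contact_force'])
d=arm.get_image("wrist"); cv2.imwrite('pics/w1.png',d['frame'][:,:,::-1]); np.savez('w1.npz',p=s['ee_pos'],Rt=s['ee_rot'],**d)
print(np.round(d['hand_eye'],4),d['fx'],d['cx'],d['cy'])
E
```

```text
time_s: 0.6
ee_pos: [0.3695, 0.41, 0.4045]
ee_rot: [[-0.947, 0.321, -0.0], [0.321, 0.947, -0.0], [0.0, -0.0, -1.0]]
contact_force: [1.2, 0.4, -0.0]
gripper_width: 0.0853
finger_force: 0.0
time_s: 1.1
ee_pos: [0.5375, 0.2294, 0.4045]
ee_rot: [[-0.947, 0.321, -0.0], [0.321, 0.947, -0.0], [0.0, -0.0, -1.0]]
contact_force: [0.8, 0.7, 0.4]
gripper_width: 0.0852
finger_force: 0.0
time_s: 1.5
ee_pos: [0.5693, 0.1959, 0.3507]
ee_rot: [[-0.861, 0.508, -0.002], [0.508, 0.861, -0.0], [0.002, -0.001, -1.0]]
contact_force: [-0.2, -0.5, 0.9]
gripper_width: 0.0858
finger_force: 0.0
[0.56931506 0.19589536 0.35071916] [[-8.61310415e-01  5.08075412e-01 -1.93496941e-03]
 [ 5.08076772e-01  8.61311749e-01 -2.55089158e-04]
 [ 1.53700736e-03 -1.20282396e-03 -9.99998095e-01]] [ 1.33036861e+01  2.96314854e+01  8.41190038e+01  1.23222046e-02
  6.63607650e+01 -4.61654696e+01] [-0.24168527 -0.49416172  0.8620165 ]
[[ 2.000e-04 -9.525e-01 -3.046e-01  7.650e-02]
 [ 1.000e+00  4.000e-04 -9.000e-04  3.000e-04]
 [ 1.000e-03 -3.046e-01  9.525e-01  3.190e-02]
 [ 0.000e+00  0.000e+00  0.000e+00  1.000e+00]] 304.2878195414944 279.6707133700638 204.97412130663378
```

View pics/w1.png

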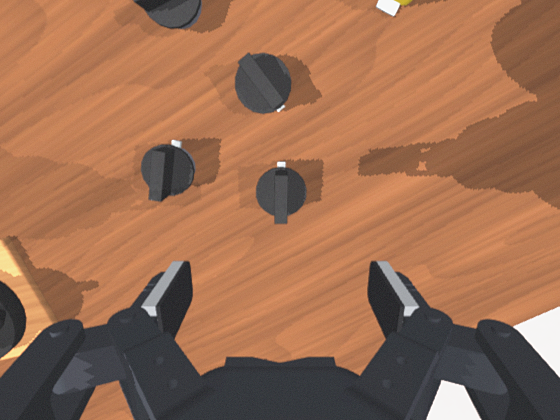

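The cap lies at about (281,192) in the wrist view, with its bar upright in the image, so it lines up with tool x. Next I compute its position from the flange.

```bash
cat >> h.py <<'E'
def wcam(f):
    """wrist npz -> camera dict with world R,t"""
    d=dict(np.load(f)); T=np.eye(4); T[:3,:3]=d['Rt']; T[:3,3]=d['p']; M=np.linalg.inv(T@d['hand_eye'])
    d['R'],d['t']=M[:3,:3],M[:3,3]; return d
E
python3 - <<'E'
import cv2
from h import *
d=wcam('w1.npz')
for n,uv,z in [('flange',(281,192),.03),('fl left',(256,192),.03),('fl right',(306,192),.03),('lug end',(281,163),.008),('bar end',(281,224),.056)]:
    p=ray(d,uv,z); print(n,p.round(4), 'tool',(d['Rt'].T@(p-d['p'])).round(4))
cv2.imwrite('pics/crop2.png',cv2.resize(d['frame'][145:240,235:330][:,:,::-1],(570,570),interpolation=cv2.INTER_CUBIC))
E
```

```text
flange [0.5715 0.1957 0.03  ] tool [-0.0024  0.0013  0.3207]
fl left [0.559  0.1746 0.03  ] tool [-0.0024 -0.0232  0.3207]
fl right [0.5839 0.2169 0.03  ] tool [-0.0024  0.0259  0.3207]
lug end [0.55   0.2084 0.008 ] tool [0.0224 0.0014 0.3428]
bar end [0.5918 0.1838 0.056 ] tool [-0.026   0.0013  0.2947]
```

View pics/crop2.png

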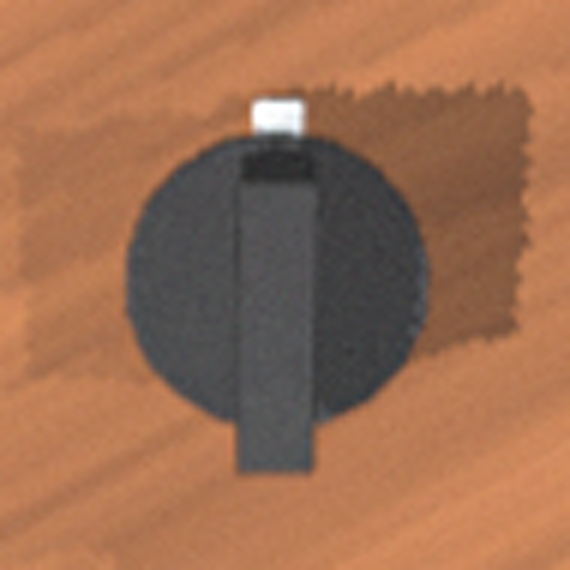

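```bash
python3 -m crank '[[-2,1,45,0,0,0],[-3,1.4,90,0,0,0],[-3,1.4,125,0,0,0],[-3,1.4,145,0,0,0],[-3,1.4,145,0,0,0]]' 1 60
python3 -m crank '[[0,0,0,0,0,0],[0,0,0,0,0,0],[0,0,0,0,0,0],[0,0,0,0,0,0],[0,0,0,0,0,0]]' -1 60
python3 -m crank '[[0,0,0,0,0,0],[0,0,0,0,0,0],[0,0,-2,0,0,0]]'
```

```text
time_s: 2.05
ee_pos: [0.5723, 0.1962, 0.2048]
ee_rot: [[-0.861, 0.508, -0.002], [0.508, 0.861, -0.0], [0.002, -0.002, -1.0]]
contact_force: [-0.7, -0.1, 1.0]
gripper_width: 0.0855
finger_force: 0.0
time_s: 2.55
ee_pos: [0.5731, 0.1953, 0.2063]
ee_rot: [[-0.86, 0.511, 0.001], [0.511, 0.86, 0.0], [-0.001, 0.001, -1.0]]
contact_force: [-1.1, 0.2, 0.4]
gripper_width: 0.0122
finger_force: 0.4
time_s: 2.85
ee_pos: [0.573, 0.1952, 0.2078]
ee_rot: [[-0.86, 0.511, -0.0], [0.511, 0.86, -0.0], [0.0, -0.0, -1.0]]
contact_force: [0.0, -0.1, -1.4]
gripper_width: 0.0107
finger_force: 58.6
```

```bash
python3 -m crank '[[0,0,-45,0,0,0],[0,0,-90,0,0,0],[-10,-18,-138,0,0,0],[-32,-56,-150,0,0,0],[-53,-92,-150,0,0,0]]'
python3 -m crank '[[-23,-41,0,0,0,0],[-46,-82,0,0,0,0],[-70,-123,0,0,0,0],[-93,-164,0,0,0,0],[-116,-205,0,0,0,0]]'
python3 -m crank '[[-21,-36,0,0,0,0],[-39,-65,0,0,0,0],[-39,-65,0,0,0,0],[-39,-65,0,0,0,0]]'
python3 - <<'E'
from cell import arm
import cv2,numpy as np
s=arm.observe(); print(s['ee_pos'],s['ee_rot'],s['q'],s['contact_force'],s['finger_force'])
d=arm.get_image("wrist"); cv2.imwrite('pics/w2.png',d['frame'][:,:,::-1]); np.savez('w2.npz',p=s['ee_pos'],Rt=s['ee_rot'],**d)
E
```

```text
time_s: 3.35
ee_pos: [0.5719, 0.0882, 0.3607]
ee_rot: [[-0.86, 0.51, 0.005], [0.51, 0.86, 0.0], [-0.004, 0.003, -1.0]]
contact_force: [0.4, -0.2, -1.9]
gripper_width: 0.0105
finger_force: 58.9
time_s: 3.85
ee_pos: [0.5661, -0.1483, 0.3578]
ee_rot: [[-0.86, 0.511, -0.0], [0.511, 0.86, 0.0], [0.0, -0.0, -1.0]]
contact_force: [2.0, -0.3, -1.2]
gripper_width: 0.0109
finger_force: 58.9
time_s: 4.25
ee_pos: [0.5666, -0.2228, 0.3575]
ee_rot: [[-0.859, 0.512, -0.0], [0.512, 0.859, 0.0], [0.001, 0.0, -1.0]]
contact_force: [-0.1, -0.0, -1.4]
gripper_width: 0.0111
finger_force: 58.8
[ 0.56657685 -0.22280687  0.35745314] [[-8.58834937e-01  5.12252221e-01 -4.61421100e-04]
 [ 5.12252060e-01  8.58835052e-01  4.25502061e-04]
 [ 6.14248990e-04  1.29072127e-04 -9.99999803e-01]] [-2.70878622e+01  2.96967441e+01  8.27356611e+01  1.04555543e-02
  6.76022341e+01 -8.62778852e+01] [-0.14253349 -0.0223798  -1.4061492 ] 58.80990028381348
```

View pics/w2.png

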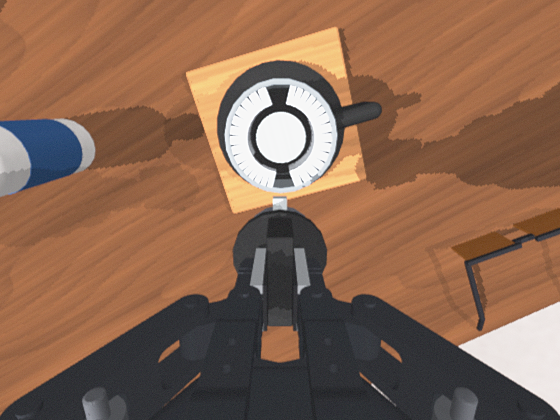

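The wrist view shows the mouth centre near (281,136), slots near (280,95) and (281,181), and the cap's lug end at (280,203). I'll enlarge it for exact readings.

```bash
python3 - <<'E'
import cv2
from h import *
d=wcam('w2.npz')
cv2.imwrite('pics/crop3.png',cv2.resize(d['frame'][70:270,215:350][:,:,::-1],None,fx=3,fy=3,interpolation=cv2.INTER_CUBIC)[:600])
E
```

```text
(no output)
```

View pics/crop3.png

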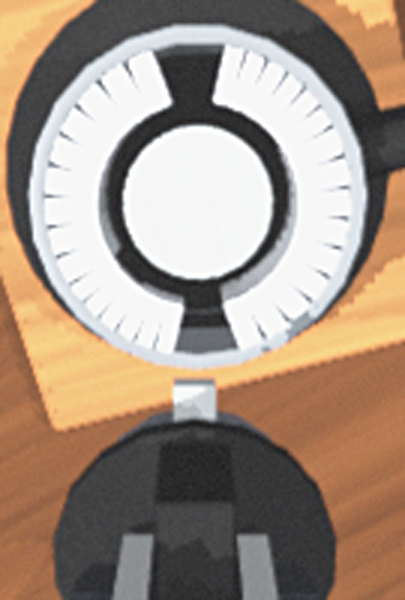

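```bash
python3 - <<'E'
from h import *
d=wcam('w2.npz'); T=lambda uv,z:(d['Rt'].T@(ray(d,uv,z)-d['p'])*1000).round(2)
c=lambda x,y:(215+x/3,70+y/3)
print('outer ctr',T(c(199.7,196.5),.12),'L',T(c(29,196),.12),'R',T(c(370,196),.12),'top',T(c(199,25),.12),'bot',T(c(199,367),.12))
print('white L,R',T(c(47,196),.12),T(c(352,196),.12),'t,b',T(c(199,42),.12),T(c(199,352),.12))
print('slots',T(c(194,45),.12),T(c(192.5,103),.12),T(c(203,300),.12),T(c(206,347),.12))
z0=d['p'][2]-.2055
print('lug end top',T(c(194,380),z0+.011),'bot',T(c(194,380),z0+.005),'flange y',T(c(53,560),z0+.027),T(c(336,560),z0+.027), 'flange front',T(c(194,411),z0+.024))
E
```

```text
outer ctr [ 59.03   1.37 237.49] L [ 59.12 -36.24 237.48] R [ 59.14  38.89 237.49] top [ 94.04   1.15 237.51] bot [ 20.11   1.29 237.47]
white L,R [ 59.13 -32.27 237.49] [ 59.14  34.92 237.49] t,b [ 90.74   1.16 237.51] [ 23.71   1.28 237.47]
slots [9.0150e+01 1.1000e-01 2.3751e+02] [ 7.859e+01 -2.100e-01  2.375e+02] [ 35.93   2.17 237.48] [ 24.91   2.9  237.47]
lug end top [2.9400e+01 1.6000e-01 1.9452e+02] bot [2.7660e+01 1.6000e-01 2.0052e+02] flange y [  0.63 -24.96 178.5 ] [  0.66  25.49 178.5 ] flange front [2.7610e+01 1.8000e-01 1.8152e+02]
```

```bash
python3 -m crank '[[30,0.6,0,0,0,-1],[55,1.2,5,0,0,-2.4],[55,1.2,20,0,0,-2.4],[55,1.2,27,0,0,-2.4],[55,1.2,27,0,0,-2.4]]'
python3 -m crank '[[0,0,3,0,0,0],[0,0,5,0,0,0],[0,0,7,0,0,0],[0,0,7,0,0,0]]'
```

```text
time_s: 4.8
ee_pos: [0.5203, -0.1923, 0.33]
ee_rot: [[-0.881, 0.474, -0.001], [0.474, 0.881, 0.001], [0.001, -0.0, -1.0]]
contact_force: [-0.7, -0.7, -1.5]
gripper_width: 0.0108
finger_force: 58.8
time_s: 5.2
ee_pos: [0.5203, -0.1931, 0.3235]
ee_rot: [[-0.88, 0.475, -0.0], [0.475, 0.88, 0.0], [0.0, -0.0, -1.0]]
contact_force: [-0.3, -0.1, -1.7]
gripper_width: 0.0109
finger_force: 58.8
```

```bash
python3 -m crank '[[0,0,2,0,0,0],[0,0,3,0,0,0],[0,0,3,0,0,0]]'
python3 -m crank '[[0,0,2,0,0,0],[0,0,3,0,0,0],[0,0,3,0,0,0]]'
```

```text
time_s: 5.5
ee_pos: [0.5201, -0.1931, 0.3206]
ee_rot: [[-0.88, 0.475, -0.0], [0.475, 0.88, 0.0], [0.0, -0.0, -1.0]]
contact_force: [-0.3, -0.0, -1.3]
gripper_width: 0.0106
finger_force: 58.9
time_s: 5.8
ee_pos: [0.5202, -0.1931, 0.3176]
ee_rot: [[-0.88, 0.474, -0.0], [0.474, 0.88, -0.0], [-0.0, -0.0, -1.0]]
contact_force: [-1.3, -1.1, 1.5]
gripper_width: 0.0107
finger_force: 59.2
```

```bash
python3 -m crank '[[0,0,1,0,0,0],[0,0,2,0,0,0],[0,0,2,0,0,0]]'
```

```text
time_s: 6.1
ee_pos: [0.5202, -0.1931, 0.3157]
ee_rot: [[-0.88, 0.474, 0.0], [0.474, 0.88, -0.0], [-0.0, -0.0, -1.0]]
contact_force: [-1.8, -1.6, 3.7]
gripper_width: 0.0103
finger_force: 59.5
```

```bash
python3 -m crank '[[0,-0.5,1,0,0,0],[0,-0.6,2,0,0,0],[0,-0.6,2,0,0,0]]'; python3 -c "
from cell import arm; s=arm.observe(); print(s['wrist_torque'])"
```

```text
time_s: 6.4
ee_pos: [0.52, -0.1935, 0.3136]
ee_rot: [[-0.88, 0.474, 0.0], [0.474, 0.88, 0.0], [-0.0, 0.0, -1.0]]
contact_force: [1.0, 1.2, 3.0]
gripper_width: 0.0108
finger_force: 59.6
[ 0.33431464 -0.04379816  0.00084254]
```

Force follows the spring alone, so the lugs are in the slots. Pressing on.

```bash
python3 -m crank '[[0,0.2,2,0,0,0],[0,0.2,4,0,0,0],[0,0.2,5,0,0,0],[0,0.2,5,0,0,0]]';python3 -m crank '[[0,0,2,0,0,0],[0,0,4,0,0,0],[0,0,5,0,0,0],[0,0,5,0,0,0]]'; python3 -c "
from cell import arm; s=arm.observe(); print(s['wrist_torque'])"
```

```text
time_s: 6.8
ee_pos: [0.5201, -0.1934, 0.3086]
ee_rot: [[-0.88, 0.474, 0.0], [0.474, 0.88, -0.0], [-0.0, 0.0, -1.0]]
contact_force: [-0.9, 0.7, 7.4]
gripper_width: 0.0105
finger_force: 60.0
time_s: 7.2
ee_pos: [0.5201, -0.1934, 0.3038]
ee_rot: [[-0.88, 0.474, 0.0], [0.474, 0.88, -0.0], [-0.0, 0.0, -1.0]]
contact_force: [-2.1, 1.2, 10.0]
gripper_width: 0.0112
finger_force: 60.4
[0.25884142 0.30576398 0.01710506]
```

```bash
python3 -m crank '[[0,-0.1,0.4,0,0,4],[0,-0.3,0.4,0,0,8],[0,-0.3,0.4,0,0,8]]'; python3 -c "
from cell import arm; s=arm.observe(); print(s['wrist_torque'])"
```

```text
time_s: 7.5
ee_pos: [0.5199, -0.1937, 0.3035]
ee_rot: [[-0.804, 0.595, 0.0], [0.595, 0.804, -0.0], [-0.0, 0.0, -1.0]]
contact_force: [-2.3, 0.6, 9.2]
gripper_width: 0.0111
finger_force: 60.4
[ 0.20136269  0.33190061 -0.04246194]
```

```bash
python3 -m crank '[[0,-0.1,0,0,0,4],[0,-0.3,0,0,0,8],[0,-0.4,0,0,0,12],[0,-0.4,0,0,0,12]]'; python3 -c "
from cell import arm; s=arm.observe(); print(s['wrist_torque'])"
python3 -m crank '[[0,-0.1,0,0,0,4],[0,-0.3,0,0,0,8],[0,-0.4,0,0,0,12],[0,-0.4,0,0,0,12]]'; python3 -c "
from cell import arm; s=arm.observe(); print(s['wrist_torque'])"
```

```text
time_s: 7.9
ee_pos: [0.5196, -0.194, 0.3035]
ee_rot: [[-0.663, 0.749, 0.0], [0.749, 0.663, -0.0], [-0.0, 0.0, -1.0]]
contact_force: [-2.6, -0.7, 9.5]
gripper_width: 0.0105
finger_force: 60.4
[ 0.13050332  0.37977992 -0.01109584]
time_s: 8.3
ee_pos: [0.5193, -0.1943, 0.3035]
ee_rot: [[-0.493, 0.87, 0.0], [0.87, 0.493, -0.0], [-0.0, 0.0, -1.0]]
contact_force: [-3.0, 1.1, 9.2]
gripper_width: 0.0106
finger_force: 60.4
[ 0.21884961  0.40799315 -0.02774236]
```

```bash
python3 -m crank '[[0,-0.1,0,0,0,4],[0,-0.3,0,0,0,8],[0,-0.4,0,0,0,12],[0,-0.4,0,0,0,12]]'; python3 -c "
from cell import arm; s=arm.observe(); print(s['wrist_torque'])"
python3 -m crank '[[0,-0.05,0,0,0,1.5],[0,-0.1,0,0,0,3],[0,-0.1,0,0,0,3]]'; python3 -c "
from cell import arm; s=arm.observe(); print(s['wrist_torque'])"
```

```text
time_s: 8.7
ee_pos: [0.5189, -0.1945, 0.3034]
ee_rot: [[-0.301, 0.954, -0.0], [0.954, 0.301, -0.0], [-0.0, -0.0, -1.0]]
contact_force: [-3.0, 1.0, 9.3]
gripper_width: 0.0106
finger_force: 60.4
[ 0.2061586   0.44358273 -0.06618033]
time_s: 9.0
ee_pos: [0.5188, -0.1945, 0.3034]
ee_rot: [[-0.252, 0.968, -0.0], [0.968, 0.252, -0.0], [-0.0, -0.0, -1.0]]
contact_force: [-3.2, 1.0, 9.9]
gripper_width: 0.0107
finger_force: 60.4
[ 0.28402613  0.52989308 -0.02464347]
```

```bash
for i in 1; do python3 -m crank '[[0,0,0,0,0,1],[0,-0.1,0,0,0,2],[0,-0.1,0,0,0,2]]'; python3 -c "
from cell import arm; s=arm.observe(); print(s['wrist_torque'])"; done
python3 -m crank '[[0,0,0,0,0,1],[0,0,0,0,0,1.5],[0,0,0,0,0,1.5]]'; python3 -c "
from cell import arm; s=arm.observe(); print(s['wrist_torque'])"
```

```text
time_s: 9.3
ee_pos: [0.5187, -0.1945, 0.3034]
ee_rot: [[-0.219, 0.976, -0.0], [0.976, 0.219, -0.0], [-0.0, -0.0, -1.0]]
contact_force: [-3.8, 1.1, 10.0]
gripper_width: 0.0111
finger_force: 60.4
[0.26585402 0.52604193 0.10635697]
time_s: 9.6
ee_pos: [0.5185, -0.1945, 0.3033]
ee_rot: [[-0.194, 0.981, -0.001], [0.981, 0.194, -0.0], [0.0, -0.001, -1.0]]
contact_force: [-4.9, 0.1, 9.6]
gripper_width: 0.0112
finger_force: 60.5
[0.16439687 0.84004507 0.12645477]
```

```bash
python3 -m crank '[[0.1,-0.3,0,0,0,0],[0.1,-0.5,0,0,0,0],[0.1,-0.5,0,0,0,0]]'; python3 -c "
from cell import arm; s=arm.observe(); print(s['wrist_torque'])"
python3 -m crank '[[0,0,0,0,0,1],[0,0,0,0,0,1],[0,0,0,0,0,1]]'; python3 -c "
from cell import arm; s=arm.observe(); print(s['wrist_torque'])"
```

```text
time_s: 9.9
ee_pos: [0.5182, -0.1945, 0.3034]
ee_rot: [[-0.194, 0.981, 0.0], [0.981, 0.194, -0.0], [-0.0, -0.0, -1.0]]
contact_force: [-3.2, 1.7, 9.7]
gripper_width: 0.0107
finger_force: 60.5
[0.30385629 0.44084313 0.16884092]
time_s: 10.2
ee_pos: [0.518, -0.1945, 0.3034]
ee_rot: [[-0.177, 0.984, -0.001], [0.984, 0.177, -0.0], [0.0, -0.001, -1.0]]
contact_force: [-5.0, 0.2, 10.0]
gripper_width: 0.0106
finger_force: 60.5
[0.15077563 0.84084281 0.16790661]
```

The stop is felt at 0.17 N m. I'll back off slightly and let the cap rise.

```bash
python3 -m crank '[[0,0,0,0,0,-1.2],[0,0,-1.5,0,0,-1.2],[0,0,-3,0,0,-1.2],[0,0,-3,0,0,-1.2]]'; python3 -c "
from cell import arm; s=arm.observe(); print(s['wrist_torque'])"
python3 -m crank '[[0,0,-1,0,0,0],[0,0,-2,0,0,0],[0,0,-2,0,0,0]]'; python3 -c "
from cell import arm; s=arm.observe(); print(s['wrist_torque'])"
```

```text
time_s: 10.6
ee_pos: [0.5181, -0.1945, 0.3064]
ee_rot: [[-0.197, 0.98, -0.0], [0.98, 0.197, -0.0], [-0.0, -0.0, -1.0]]
contact_force: [-2.9, 0.4, 7.6]
gripper_width: 0.0106
finger_force: 60.1
[0.05390366 0.66546597 0.0876664 ]
time_s: 10.9
ee_pos: [0.5181, -0.1945, 0.3083]
ee_rot: [[-0.197, 0.98, -0.001], [0.98, 0.197, -0.0], [0.0, -0.001, -1.0]]
contact_force: [-2.9, -0.4, 7.1]
gripper_width: 0.0111
finger_force: 59.9
[0.06735999 0.539498   0.01887677]
```

```bash
python3 -m crank '[[0,0,-0.5,0,0,0],[0,0,-1,0,0,0],[0,0,-1,0,0,0]]'
python3 -m crank '[[0,0,-0.5,0,0,0],[0,0,-1,0,0,0],[0,0,-1,0,0,0]]'
```

```text
time_s: 11.2
ee_pos: [0.5181, -0.1945, 0.3092]
ee_rot: [[-0.197, 0.98, -0.001], [0.98, 0.197, 0.0], [0.0, -0.001, -1.0]]
contact_force: [-2.9, -0.7, 5.3]
gripper_width: 0.0108
finger_force: 59.9
time_s: 11.5
ee_pos: [0.5181, -0.1945, 0.3102]
ee_rot: [[-0.197, 0.98, -0.001], [0.98, 0.197, 0.0], [0.0, -0.0, -1.0]]
contact_force: [-3.4, -0.2, 5.2]
gripper_width: 0.0107
finger_force: 59.7
```

```bash
python3 -m crank '[[0,0,-0.5,0,0,0],[0,0,-1,0,0,0],[0,0,-1,0,0,0]]'
```

```text
time_s: 11.8
ee_pos: [0.5181, -0.1945, 0.3107]
ee_rot: [[-0.197, 0.98, -0.001], [0.98, 0.197, 0.0], [0.001, -0.001, -1.0]]
contact_force: [-2.2, -1.0, -9.6]
gripper_width: 0.0106
finger_force: 58.5
```

The upward pull meets a stop at about the locked height, so the lugs are in their notches. I'll ease the load, open and retreat.

```bash
python3 -m crank '[[0,0,0.6,0,0,0],[0,0,0.6,0,0,0]]'; python3 -m crank '[[0,0,0,0,0,0],[0,0,0,0,0,0],[0,0,0,0,0,0],[0,0,0,0,0,0]]' 1
python3 -m crank '[[0,0,-20,0,0,0],[0,0,-60,0,0,0],[-35,0,-90,0,0,0],[-70,0,-100,0,0,0],[-70,0,-100,0,0,0]]'
python3 - <<'E'
from cell import arm
import cv2,numpy as np
s=arm.observe(); d=arm.get_image("wrist"); np.savez('w3.npz',p=s['ee_pos'],Rt=s['ee_rot'],**d)
e=arm.get_image("scene")['frame'][160:280,140:260]
a=cv2.resize(d['frame'],(520,390)); b=cv2.resize(e,(280,280))
o=np.zeros((390,800,3),np.uint8); o[:,:520]=a; o[:280,520:]=b
cv2.imwrite('pics/end.png',o[:,:,::-1])
E
```

```text
time_s: 12.0
ee_pos: [0.5181, -0.1945, 0.3106]
ee_rot: [[-0.197, 0.98, -0.001], [0.98, 0.197, 0.0], [0.0, -0.0, -1.0]]
contact_force: [-4.8, -1.0, -3.4]
gripper_width: 0.0104
finger_force: 59.4
time_s: 12.4
ee_pos: [0.5185, -0.1946, 0.3109]
ee_rot: [[-0.197, 0.98, 0.001], [0.98, 0.197, -0.0], [-0.0, 0.001, -1.0]]
contact_force: [0.1, 0.0, 0.7]
gripper_width: 0.0683
finger_force: 0.0
time_s: 12.9
ee_pos: [0.533, -0.2666, 0.4128]
ee_rot: [[-0.195, 0.981, 0.004], [0.981, 0.195, -0.003], [-0.004, 0.004, -1.0]]
contact_force: [0.6, 1.1, -0.0]
gripper_width: 0.0852
finger_force: 0.0
```

View pics/end.png

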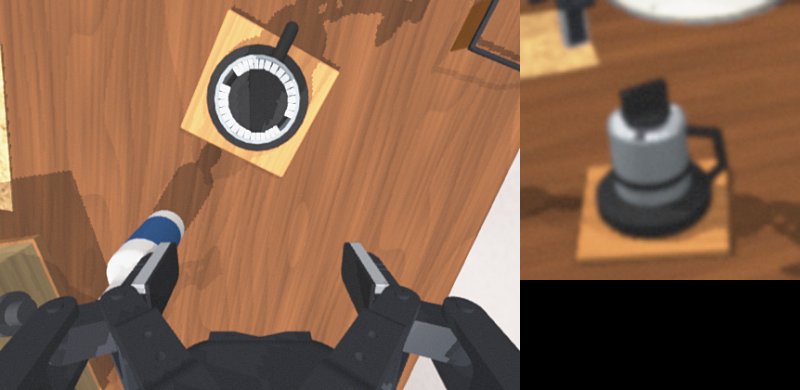

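The cap is centred in the collar at (258,98), turned away from the slots, upright, and clear of the gripper; the can still stands beside it.

```bash
python3 -m crank '[[0,0,0,0,0,0],[0,0,0,0,0,0],[0,0,0,0,0,0]]' >/dev/null; python3 -c "
from cell import arm; print(arm.hand_in())"
```

```text
the job is handed in; nothing more can be done
None
```

The cap is on the lantern, and an upward pull before letting go met a firm stop at about the locked height; I handed the job in after about 13 s of robot time, and no verdict came back.

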